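Open the snap-locked filter cover

TASK

Open the filter chamber of the low white bench filter unit: with your fingertips press the snap tab beside the cover all the way down, then push the released cover along its grooves until the round filter opening is completely uncovered. Only press and push, never lift the cover, and leave the tab down, the cover lying in its grooves and the vials, stopper, beaker and dish around the unit where they stand. Finish with the hand clear of everything.

Things in the scene. Friction and masses are not known exactly. Their poses are not given: they have to be found in the camera images.
- filter_unit: Low white bench filter unit, fixed, flat deck 50 mm above the worktop, yaw varies. Origin on the worktop; in its frame the housing spans x -98..68, y -129..129 mm. Two aluminium grooves run along y at x = +-(50..61.5) mm from y -81 to 129 mm, tops 11.5 mm above the deck. The deck behind the cover (y -129..-83 mm) is flat and free, room for fingertips.
- opening (a point): Centre of the round filter opening in the deck, 70 mm across, at x 0, y -33 mm, z 50 mm in the unit's frame; hidden under the seated cover. It is wholly uncovered once the cover has moved 85 mm towards the unit's +y.
- stop_bar (a point): Middle of the foot of the stop bar's inner face, at x 0, y +121 mm, z 50 mm in the unit's frame; the bar is 10 mm high. The cover meets it after sliding 104 mm from its seat.
- cover: Loose grey sliding cover: block 96 (x) x 100 (y) x 24 (z) mm with 6 mm high flanges (108 mm over them) caught under the groove lips, 1.5 mm play. Origin at the centre of its underside, axes as the unit's. Seated at y -33 mm in the unit's frame, on the deck. About 0.2 kg, slides towards the unit's +y with 1 to 3 N once released; before that the tab's tooth blocks it after about 2.5 mm.
- cover_rear (a point): Middle of the cover's upright rear face (96 mm wide, 24 mm high), where it is pushed: 50 mm behind the cover's origin on its -y side, 12 mm above the deck.
- tab (a joint): Travel of the black snap tab, m: 0 = up (locked), 0.009 = pressed right down on its stop (released). It moves straight down with about 3 N, has no return spring and stays where it is left. The tooth is wholly below the deck from 0.006.
- tab_top (a point): Centre of the tab's top face, a black ribbed pad 28 (x) x 32 (y) mm beside the groove on the unit's -x side, at x -80, y 24.5 mm in the unit's frame. Its top is 72 mm above the worktop when up, 63 mm when down (then 1.5 mm above the groove's top). A 7 mm high white collar stands round its foot.
- vial_1: Capped sample vial, 30 mm across, 56 mm tall, loose bystander; origin at the centre of its underside
- vial_2: Second capped sample vial like the first, 30 mm across, 56 mm tall, loose bystander; origin at the centre of its underside
- stopper: Brown rubber stopper standing on the table, 29 mm across, 28 mm tall, loose bystander; origin at the centre of its underside
- beaker_50: Small glass beaker, 48x54x58 mm, loose bystander; origin at the centre of its underside
- petri_2: Clear petri dish, 69 mm across, 17 mm tall, loose bystander; origin at the centre of its underside
Mind the look-alikes: they are no part of the job. There is more than one size of the cover; the job needs the smaller.

How it is judged:
On the way, in this order (a step that is already met when the one before it is completed fails the run):
1. the snap tab is pressed down while the cover is still on its seat (value of joint tab above 0.007 m and y of cover in the frame of filter_unit below -0.025 m), for 0.1 s.
2. the released cover is pushed off its seat, the opening uncovered (y of cover in the frame of filter_unit above 0.051 m and value of joint tab above 0.007 m), for 0.2 s.
At the end, for the whole second after the job is handed in: The tab is down (at least 7 of 9 mm) and the cover has been pushed at least 84 mm from its seat so that the opening is uncovered; it lies flat in its grooves (within 4 mm of the deck height, level and straight) and at rest; every bystander is within 20 mm of where it stood (all of step 2 and z of cover in the frame of filter_unit between 0.046 and 0.054 m and angle between cover's own z axis and vertical below 0.06 rad and linear speed of cover below 0.01 m/s and angle between the y axis of cover and the y axis of filter_unit, either way round below 0.1 rad and distance of each of vial_1, stopper, vial_2, beaker_50, petri_2 from where it was at the start of the episode below 0.02 m); the robot touches nothing.
It fails at once if the cover is lifted or carried (12 mm above the deck, or tipped) (z of cover in the frame of filter_unit above 0.062 m or angle between cover's own z axis and vertical above 0.25 rad).
It fails at once if the cover is forced past the unpressed tab (y of cover in the frame of filter_unit above -0.021 m and value of joint tab below 0.004 m).
It fails at once if a bystander is lifted, knocked over or pushed away (distance of any of vial_1, stopper, vial_2, beaker_50, petri_2 from where it was at the start of the episode above 0.02 m or angle between any of vial_1, stopper, vial_2, beaker_50, petri_2's own z axis and vertical above 0.5 rad).
It also fails if it takes over 42 s, if anything falls off the work surface, if the arm or the gripper's body presses on something with over 40 N, if the wrist force passes 120 N, or if a joint passes its speed limit or range.

ROBOT

A 6-joint arm with a two-finger parallel gripper is mounted at the origin on a cart in front of the work surface, level with it; the furniture and walls round the work are solid. World frame = base frame: x ahead of the robot, y to its left, z up, the work surface at z = 0. Lengths are in m, angles in rad, forces in N, time in s.
With the tool pointing down it reaches from about 0.275 to 0.825 m from the base axis. Payload 4.9 kg.
Tool frame: the origin (TCP) lies midway between the tips of the shut fingers; the grasp point (between the pads) lies 19 mm behind it (grip_point_offset is the distance from the TCP to the grasp point, in m); z points along the fingers, x is the direction in which the jaws open and shut, and the axes are right-handed (so a half turn about z gives the same grasp; the last joint's range is limited). The gripper opens to 85 mm and grips with 20 to 120 N. Pads are 22 mm wide; open, the fingers measure 114 mm over their backs; the gripper's body (76 mm by 85 mm) begins 54 mm behind the grasp point. The pads swing forward as they close: fully open they stand 13 mm farther back than shut.
Start: joints at [-1.325, 0.326, -0.193, 1.052, 0, 1.437], TCP at [0.204, -0.511, 0.231] pointing down, gripper open.
Joint ranges: [-2.65, 2.65], [-0.97, 1.79], [-1.3, 1.35], [-1.93, 2.1], [-1.47, 1.37], [-3.14, 3.14]. Speed limits (rad/s): [2.57, 2.57, 3.14, 3.14, 3.14, 3.14].

INTERFACE

Orientations are given as a rotation vector (axis times angle).
In Python, from cell import * gives the robot as it stands. Calls block until the motion is done:
- movep(position, orientation): joint-space move of the TCP to a pose.
- move_l(position, velocity=0.15, rot=None, until_force=None): straight line of the TCP; rot=None keeps the orientation; velocity is the mean speed in m/s. With until_force (N) it stops when the force on the tool has changed by that much, and returns True; else False.
- set_joints(angles): joint-space move.
- let_go() and grab(newtons=None): open the fingers fully, or close them until they stop; newtons is the grip in N (None keeps the last).
- sleep(seconds).
- ik(position, orientation): joint angles nearest the present ones, or None.
- get_state(): the state.
- grab_frame(name): name is "scene" or "side" or "wrist"; returns a dict with "img" (420x560x3 uint8, red, green, blue), "fx", "fy", "cx", "cy" (pixels), "cam_to_world" (4x4, takes a point from camera to world coordinates); the wrist camera has in their place "T_tool_cam" (4x4, takes a point from camera to tool coordinates, whose origin is the TCP and whose axes are the tool frame's). Camera axes: x right, y down, z forward; pixel columns grow to the right and rows downward; lengths in m; the calibration is good to about 2 mm. A picture is of the moment at which its call begins: read the wrist's pose just before it. There is no depth.
A pose or a line that the arm cannot do raises MotionError and nothing moves.
- sign_off(): hands the job in, once; it reports no verdict.
Trained networks look in the newest picture that a camera, given by its name, has taken for a name from the list of things; names that differ only in an ending like _2 or _b are one class to them, and where a whole thing is asked for, a point or a joint stands for the part that bears it (a point fixed in the world has none). Each returns a list of dicts, best first, with "score" (0 to 1); they miss things now and then, are a little off and sometimes report something else, mostly with a low value. They report only what shows in the picture. A call takes as long as a camera call. They do not tell look-alikes from the thing itself.
- spot_in(camera, name): "centre" ([column, row] in pixels, amid what is visible of it).
- silhouettes(camera, name): "mask" (420x560 bool, what is visible of it) and "centre" ([column, row] in pixels, amid what is visible of it).
- tip_of(camera, name): "centre" ([column, row] in pixels: a listed point, or the origin of a listed thing).
The state is a dict: "clock": time; "q": joint angles; "joint_velocities": joint speeds; "tau": joint torques, N m; "position": TCP position; "eef_rot": TCP orientation; "contact_force": force on the tool from outside, world axes, zero at the start; "wrist_torque": the same for the moment, N m; "finger_gap": opening from 0.0 (shut) to 1.0 (fully open).
Only numpy, scipy, OpenCV 4.12 (cv2) and the standard library are available. Lean on these libraries where they do the work, as an engineer would, in place of code of your own. Each camera call takes 0.05 s, during which the arm holds its last target.

## Working session

There is one attempt and no reset: what is moved stays moved. The work goes in short steps, each a Python script; the robot and the scene stay as the last script left them, time stands still between calls to the robot, and variables do not carry over. Pictures are saved under pics/ and viewed, and the job is handed in when it is done.

```bash
mkdir -p pics; ls; python3 - <<'E'
from cell import *
import cv2
for n in ["scene","side","wrist"]:
    f=grab_frame(n); cv2.imwrite(f"pics/a_{n}.png",f["img"][:,:,::-1])
    print(n,f["fx"],f["cx"],f.get("cam_to_world"))
    for k in ["filter_unit","opening","stop_bar","cover","cover_rear","tab_top","vial_1","stopper","beaker_50","petri_2"]:
        r=tip_of(n,k); print(k,[(list(map(int,d["centre"])),round(d["score"],2)) for d in r])
print(get_state())
E
```

```text
pics
scene 530.5452929564877 278.9934535247403 [[-0.70398255 -0.51645193  0.48753048 -0.00138491]
 [-0.71019341  0.51752677 -0.47727493  0.59966859]
 [-0.00582051 -0.68223416 -0.73111058  0.92512704]
 [ 0.          0.          0.          1.        ]]
filter_unit [([361, 156], 0.65), ([331, 193], 0.58)]
opening [([342, 167], 0.97)]
stop_bar [([294, 199], 0.68), ([397, 170], 0.3)]
cover [([251, 291], 0.98), ([340, 168], 0.88)]
cover_rear [([361, 154], 0.86), ([224, 278], 0.77)]
tab_top [([351, 194], 0.76)]
vial_1 [([392, 210], 0.57), ([397, 167], 0.56)]
stopper [([352, 238], 0.74)]
beaker_50 [([286, 236], 0.68)]
petri_2 [([298, 164], 0.65)]
side 473.0251936656955 285.1943562725258 [[-0.87213949 -0.22730799  0.43324795  0.09135158]
 [-0.48909674  0.42774611 -0.76014317  0.87809497]
 [-0.01253351 -0.87485104 -0.48422987  0.61354921]
 [ 0.          0.          0.          1.        ]]
filter_unit []
opening [([325, 189], 0.75)]
stop_bar [([293, 209], 0.86)]
cover [([326, 186], 0.89), ([283, 283], 0.88), ([343, 193], 0.21)]
cover_rear [([250, 278], 0.91), ([334, 179], 0.58)]
tab_top [([34
[... 307 characters left out ...]
er []
beaker_50 []
petri_2 []
{'clock': 1.65, 'q': array([-1.32521830e+00,  3.26184226e-01, -1.92623378e-01,  1.05198236e+00,
        1.28228588e-05,  1.43661070e+00]), 'joint_velocities': array([ 0.00098215,  0.00257053, -0.0005939 , -0.00019243, -0.00093136,
       -0.00089747]), 'tau': array([-4.30665623e-04, -4.43313503e+01,  2.62750608e+01,  1.14701717e-03,
       -9.54346524e-05, -7.67841300e-06]), 'position': array([ 0.20391034, -0.51081779,  0.23128054]), 'eef_rot': array([-2.60079129e+00,  1.76223031e+00, -2.08766999e-05]), 'contact_force': array([ 0.34346584, -0.31035164,  0.41614501]), 'wrist_torque': array([-0.00827707, -0.05942963,  0.0406569 ]), 'finger_gap': 1.000916392259049}
```

```bash
python3 - <<'E'
import cv2
a=cv2.imread("pics/a_scene.png")[110:340,170:450]; cv2.imwrite("pics/b_scene.png",cv2.resize(a,None,fx=2.6,fy=2.6,interpolation=cv2.INTER_CUBIC))
a=cv2.imread("pics/a_side.png")[140:330,200:430]; cv2.imwrite("pics/b_side.png",cv2.resize(a,None,fx=3,fy=3,interpolation=cv2.INTER_CUBIC))
E
```

```text
(no output)
```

View pics/b_scene.png

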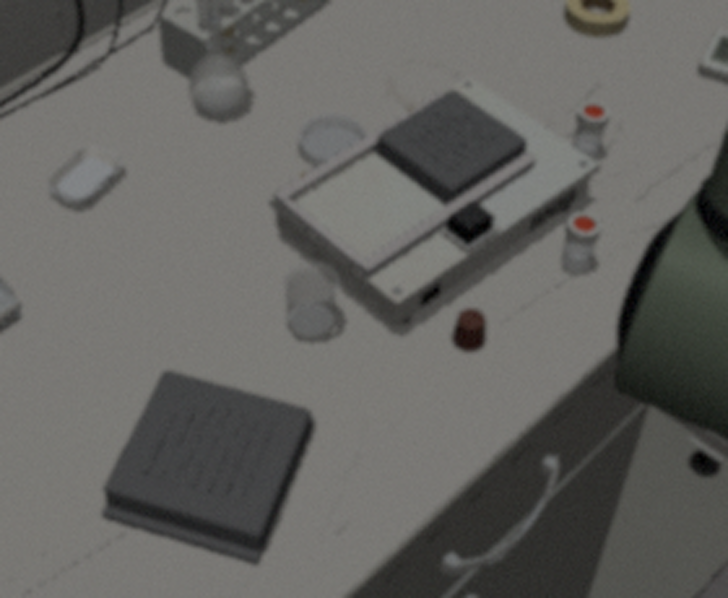

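View pics/b_side.png

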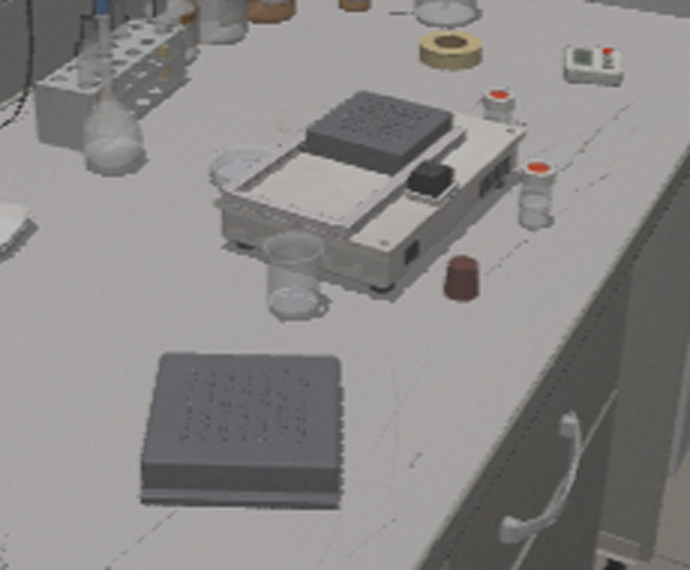

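View pics/a_scene.png

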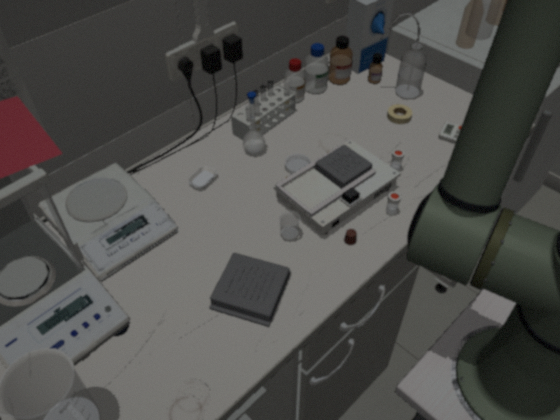

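```bash
cat > h.py <<'E'
import numpy as np
from scipy.optimize import least_squares
from scipy.spatial.transform import Rotation as R
def proj(K,T,P):
    p=np.linalg.inv(T)@np.r_[P,1]; return np.array([K[0]*p[0]/p[2]+K[2],K[1]*p[1]/p[2]+K[3]])
def U2W(x,P):
    c,s=np.cos(x[2]),np.sin(x[2]); return np.array([x[0]+c*P[0]-s*P[1],x[1]+s*P[0]+c*P[1],P[2]])
def fit(obs,x0):
    # obs: list (K,T,P(mm unit),uv)
    f=lambda x: np.concatenate([proj(K,T,U2W(x,np.array(P)/1000))-uv for K,T,P,uv in obs])
    return least_squares(f,x0,loss="soft_l1",f_scale=1.5)
def cam(f,st=None):
    K=(f["fx"],f["fy"],f["cx"],f["cy"])
    if "cam_to_world" in f: return K,np.array(f["cam_to_world"])
    T=np.eye(4);T[:3,:3]=R.from_rotvec(st["eef_rot"]).as_matrix();T[:3,3]=st["position"]
    return K,T@np.array(f["T_tool_cam"])
def ray(K,T,uv,z):
    d=T[:3,:3]@np.array([(uv[0]-K[2])/K[0],(uv[1]-K[3])/K[1],1]); o=T[:3,3]
    return o+d*(z-o[2])/d[2]
E
python3 - <<'E'
from cell import *; from h import *
o=[]
C={}
for n,sc,off,pts in [("scene",2.6,(170,110),[((68,129,50),(275,203)),((-98,129,50),(402,310)),((-98,-129,50),(600,165)),((-80,24.5,72),(470,215))]),
 ("side",3,(200,140),[((68,129,50),(222,200)),((-98,129,50),(388,255)),((-98,-129,50),(522,130)),((-80,24.5,72),(432,175))])]:
    K,T=cam(grab_frame(n)); C[n]=(K,T)
    for P,uv in pts: o.append((K,T,P,np.array(uv)/sc+off))
D={"scene":dict(opening=(342,167),stop_bar=(294,199),cover=(340,168),cover_rear=(361,154),tab_top=(351,194)),"side":dict(opening=(325,189),stop_bar=(293,209),cover=(326,186),cover_rear=(334,179),tab_top=(342,196))}
G=dict(opening=(0,-33,50),stop_bar=(0,121,50),cover=(0,-33,50),cover_rear=(0,-83,62),tab_top=(-80,24.5,72))
for n in D:
    for k,uv in D[n].items(): o.append((*C[n],G[k],np.array(uv)))
best=min((fit(o,[0.5,0,a]) for a in np.arange(-3,3.2,1)),key=lambda r:r.cost)
print(best.x,best.cost); print(best.fun.reshape(-1,2).round(1))
for k,s,d in [("vial1",(392,210),None),("vial2",(397,167),None),("stopper",(352,238),0),("beaker",(286,236),0),("petri",(298,164),0)]:
    print(k,ray(*C["scene"],s,0))
for k,s in [("vial1",(373,216)),("vial2",(364,186)),("stopper",(353,234)),("beaker",(295,245)),("petri",(280,200))]: print(k,ray(*C["side"],s,0))
x=best.x
for k in G: print(k,U2W(x,np.array(G[k])/1000))
E
```

```text
[ 0.56049311 -0.12974761 -0.06034819] 38.854725799383914
[[-2.9 -1.3]
 [-1.8 -2.2]
 [-0.9 -0.7]
 [ 0.2  0.1]
 [-3.3 -0.6]
 [ 0.3 -1.2]
 [ 0.3 -0.7]
 [-0.6 -2.4]
 [ 0.3  3.1]
 [ 1.1  1.9]
 [ 2.3  2.1]
 [-3.9  3.1]
 [-0.1 -1.2]
 [ 0.8 -1.3]
 [ 2.6  2.7]
 [-0.2  1.7]
 [ 0.6 -2.2]
 [ 1.4 -0. ]]
vial1 [ 0.41738718 -0.18414693  0.        ]
vial2 [ 4.99070369e-01 -3.13584927e-01 -1.11022302e-16]
stopper [ 0.42902123 -0.05130168  0.        ]
beaker [5.38472577e-01 4.97622881e-02 1.11022302e-16]
petri [ 6.86173290e-01 -1.43206943e-01  1.11022302e-16]
vial1 [ 0.42141169 -0.16175387  0.        ]
vial2 [ 0.50589922 -0.31727684  0.        ]
stopper [ 0.4336529  -0.05497091  0.        ]
beaker [0.53531235 0.05489725 0.        ]
petri [ 0.67969547 -0.1257697   0.        ]
opening [ 0.55850282 -0.16268754  0.05      ]
stop_bar [ 0.56779081 -0.00896788  0.05      ]
cover [ 0.55850282 -0.16268754  0.05      ]
cover_rear [ 0.55548725 -0.21259652  0.062     ]
tab_top [ 0.48211637 -0.10046728  0.072     ]
```

```bash
cat >> h.py <<'E'
def down(yaw,flip=False):
    a=yaw+(np.pi if flip else 0); x=np.array([np.cos(a),np.sin(a),0]); z=np.array([0,0,-1.]); return R.from_matrix(np.c_[x,np.cross(z,x),z]).as_rotvec()
E
python3 - <<'E'
from cell import *; from h import *
import cv2
f=grab_frame("wrist"); print(np.round(f["T_tool_cam"],3))
x=[0.5605,-0.1297,-0.060]
for fl in (0,1):
    print(fl,ik(U2W(x,np.array([-.02,-.03,.33])),down(x[2],fl)))
E
```

```text
[[ 1.     0.     0.    -0.001]
 [-0.     0.962  0.271 -0.07 ]
 [-0.    -0.271  0.962 -0.142]
 [ 0.     0.     0.     1.   ]]
0 [-4.17485328e-01  3.05492037e-01  2.93671241e-02  1.29467141e+00
  4.44089210e-16  1.21331100e+00]
1 [-4.17485328e-01  3.05492037e-01  2.93671241e-02  1.29467141e+00
 -4.44089210e-16 -1.92828165e+00]
```

```bash
python3 - <<'E'
from cell import *; from h import *
import cv2
x=[0.5605,-0.1297,-0.060]
grab(20)
movep(U2W(x,np.array([-.01,0,.22])),down(x[2]))
st=get_state();f=grab_frame("wrist"); K,T=cam(f,st)
np.savez("w.npz",K=K,T=T,img=f["img"])
img=f["img"][:,:,::-1].copy(); cv2.imwrite("pics/w_raw.png",img)
for k in ["filter_unit","opening","stop_bar","cover","cover_rear","tab_top","vial_1","stopper","beaker_50","petri_2"]:
    r=tip_of("wrist",k); print(k,[(list(map(int,d["centre"])),round(d["score"],2)) for d in r])
print(st["clock"],st["finger_gap"],st["position"],st["contact_force"])
# overlay
for P in [(68,129,50),(-98,129,50),(-98,-129,50),(68,-129,50),(-80,24.5,72),(0,121,50),(0,-83,74)]+[(sx*48,sy,74) for sx in(-1,1) for sy in(-83,17)]:
    uv=proj(K,T,U2W(x,np.array(P)/1000)); cv2.circle(img,tuple(int(v) for v in uv),3,(0,0,255),1)
cv2.imwrite("pics/w_ov.png",cv2.resize(img,None,fx=1.4,fy=1.4,interpolation=cv2.INTER_CUBIC))
E
```

```text
filter_unit [([291, 177], 0.8), ([160, 102], 0.22)]
opening []
stop_bar [([295, 45], 0.89)]
cover [([290, 221], 0.82)]
cover_rear []
tab_top [([199, 165], 0.77)]
vial_1 [([169, 230], 0.58)]
stopper [([156, 104], 0.68)]
beaker_50 []
petri_2 [([400, 177], 0.6)]
4.4333 -0.001136595309935113 [ 0.55032665 -0.13008487  0.22002342] [-0.85361232 -0.09462167 -0.03249003]
```

View pics/w_ov.png

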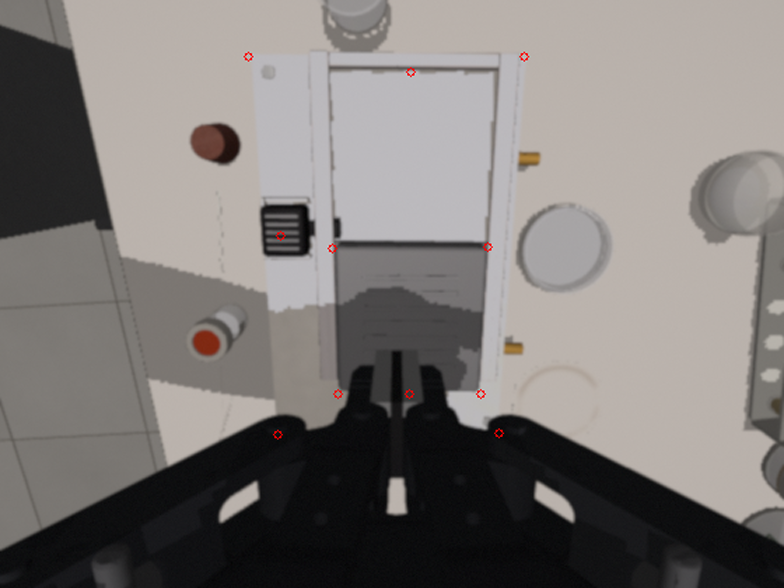

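```bash
python3 - <<'E'
import cv2
a=cv2.imread("pics/w_raw.png")[25:295,165:390]; a=cv2.convertScaleAbs(a,alpha=1.2)
cv2.imwrite("pics/w_z.png",cv2.resize(a[:150],None,fx=3.5,fy=3.5,interpolation=cv2.INTER_CUBIC))
cv2.imwrite("pics/w_z2.png",cv2.resize(a[130:],None,fx=3.5,fy=3.5,interpolation=cv2.INTER_CUBIC))
E
```

```text
(no output)
```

View pics/w_z.png

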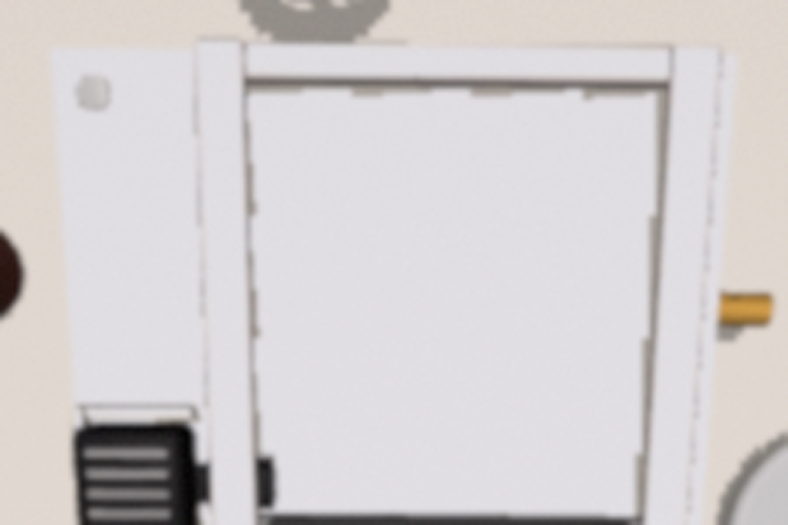

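View pics/w_z2.png

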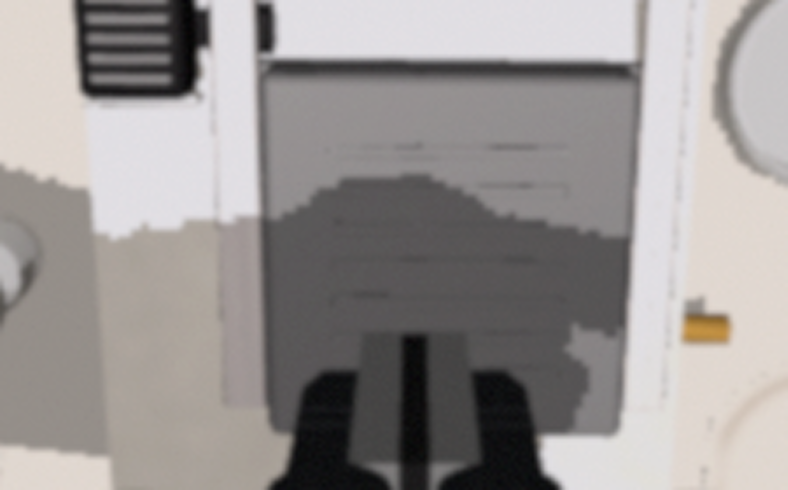

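```bash
python3 - <<'E'
from h import *
d=np.load("w.npz");K,T=tuple(d["K"]),d["T"]
A=[((-98,129,50),(52,47)),((68,129,50),(737,55)),((-61.5,129,61.5),(198,40)),((61.5,129,61.5),(720,46)),((-80,24.5,72),(133,489))]
B=[((-61.5,-81,61.5),(224,405)),((-48,17,74),(264,70)),((48,17,74),(637,70)),((-48,-83,74),(272,433)),((48,-83,74),(620,433))]
o=[(K,T,P,np.array(u)/3.5+(165,25)) for P,u in A]+[(K,T,P,np.array(u)/3.5+(165,155)) for P,u in B]
r=fit(o,[.56,-.13,-.06]); print(r.x,r.cost); print(r.fun.reshape(-1,2).round(1))
np.save("x.npy",r.x)
from cell import *
for P in [(-80,24.5,62),(0,-106,56),(0,-2,56),(0,-106,150)]:
    print(P,ik(U2W(r.x,np.array(P)/1000),down(r.x[2])))
E
```

```text
[ 0.56116495 -0.12842661 -0.07091883] 12.276475849735412
[[-0.3 -0.6]
 [ 0.9 -0.8]
 [-1.1 -1.2]
 [ 1.6 -1.3]
 [-1.2  1. ]
 [ 0.2  1. ]
 [-1.6  0. ]
 [ 2.8  1.1]
 [-1.2  1. ]
 [ 0.9  1.9]]
(-80, 24.5, 62) [-0.35062349  0.41245501 -0.56154321  0.5967981   0.          1.29109167]
(0, -106, 56) [-0.52286413  0.58219022 -0.27246613  0.71613998  0.          1.11885103]
(0, -2, 56) [-0.35654567  0.54406259 -0.34438026  0.68235347  0.          1.28516949]
(0, -106, 150) [-0.52286413  0.48166982 -0.17200934  0.91711717  0.          1.11885103]
```

```bash
python3 - <<'E'
from cell import *; from h import *
import cv2
x=np.load("x.npy"); W=lambda *P:U2W(x,np.array(P)/1000)
movep(W(-80,24.5,110),down(x[2]))
move_l(W(-80,24.5,76),0.1)
print(get_state()["contact_force"])
print(move_l(W(-80,24.5,59),0.02,until_force=15))
s=get_state();print(s["position"],s["contact_force"],s["clock"])
move_l(W(-80,24.5,120),0.15)
movep(W(-10,0,220),down(x[2]))
st=get_state();f=grab_frame("wrist");cv2.imwrite("pics/p1.png",f["img"][25:295,165:390,::-1].repeat(2,0).repeat(2,1))
print(st["clock"])
E
```

```text
[-0.13134509 -0.68761075 -0.32540772]
True
[ 0.48374182 -0.09853988  0.0630214 ] [-1.86182279  0.01920643  8.23712409] 6.7417
7.8417
```

View pics/p1.png

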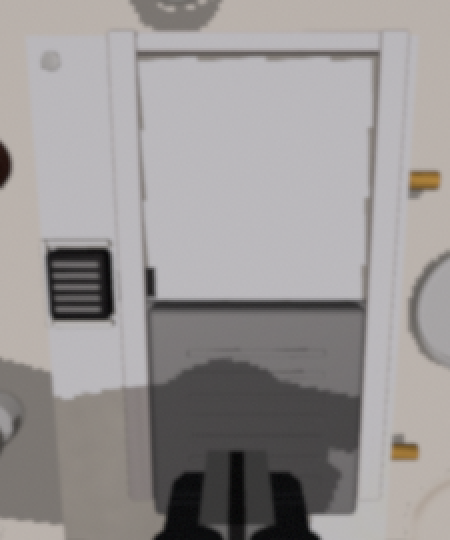

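```bash
python3 - <<'E'
from cell import *; from h import *
import cv2
x=np.load("x.npy"); W=lambda *P:U2W(x,np.array(P)/1000)
inv=lambda p:(np.array([[np.cos(x[2]),np.sin(x[2])],[-np.sin(x[2]),np.cos(x[2])]])@(p[:2]-x[:2])*1000).round(1)
movep(W(0,-108,130),down(x[2]))
print("low",move_l(W(0,-108,58),0.06,until_force=8)); s=get_state();print(inv(s["position"]),s["position"][2],s["contact_force"])
print("push",move_l(W(0,-60,58),0.04,until_force=12)); s=get_state();print(inv(s["position"]),s["contact_force"])
print(s["clock"])
st=s;f=grab_frame("scene");cv2.imwrite("pics/p2.png",cv2.resize(f["img"][110:260,250:450,::-1],None,fx=3,fy=3))
E
```

```text
low False
[   0.4 -108.2] 0.05845282109219406 [-0.17535159 -0.32831345 -0.18373272]
push False
[ -0.  -59.8] [0.49966361 0.07826621 0.11309514]
11.2083
```

View pics/p2.png

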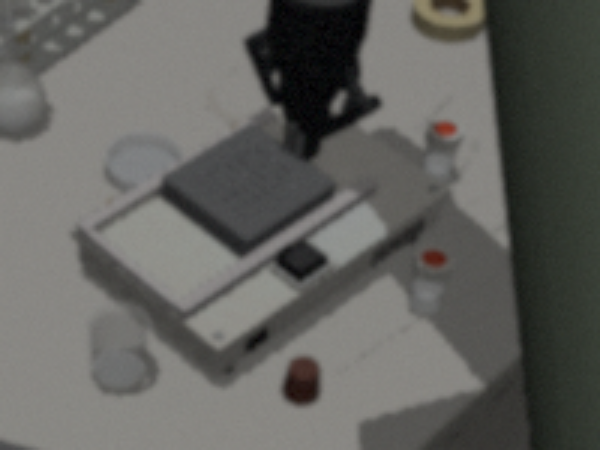

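The cover is moving freely (tip at about (295,140) in the crop, on its rear face, and the bystanders are untouched). I'll push on.

```bash
python3 - <<'E'
from cell import *; from h import *
import cv2
x=np.load("x.npy"); W=lambda *P:U2W(x,np.array(P)/1000)
inv=lambda p:(np.array([[np.cos(x[2]),np.sin(x[2])],[-np.sin(x[2]),np.cos(x[2])]])@(p[:2]-x[:2])*1000).round(1)
print("push",move_l(W(0,0,58),0.05,until_force=15)); s=get_state();print(inv(s["position"]),s["contact_force"])
sleep(0.3)
move_l(W(0,-25,60),0.06)
move_l(W(0,-25,150),0.15)
movep(W(0,-60,240),down(x[2]))
st=get_state();f=grab_frame("wrist");K,T=cam(f,st);np.savez("w2.npz",K=K,T=T)
img=f["img"][:,:,::-1].copy();cv2.imwrite("pics/p3raw.png",img)
for d in (85,95,104):
  for sx in(-1,1):
    for sy in(-83,17):
      uv=proj(K,T,W(sx*48,sy+d,74));cv2.circle(img,tuple(int(round(v)) for v in uv),1,(0,0,255) if d==85 else (0,255,0) if d==95 else (255,0,0),-1)
cv2.imwrite("pics/p3.png",cv2.resize(img[0:300,110:420],None,fx=2.5,fy=2,interpolation=cv2.INTER_CUBIC))
print(st["clock"],st["contact_force"])
E
```

```text
push False
[ 0.1 -0. ] [ 0.55516544  0.30284977 -0.19388698]
14.7 [-0.22946519 -0.08989558 -1.4022923 ]
```

View pics/p3.png

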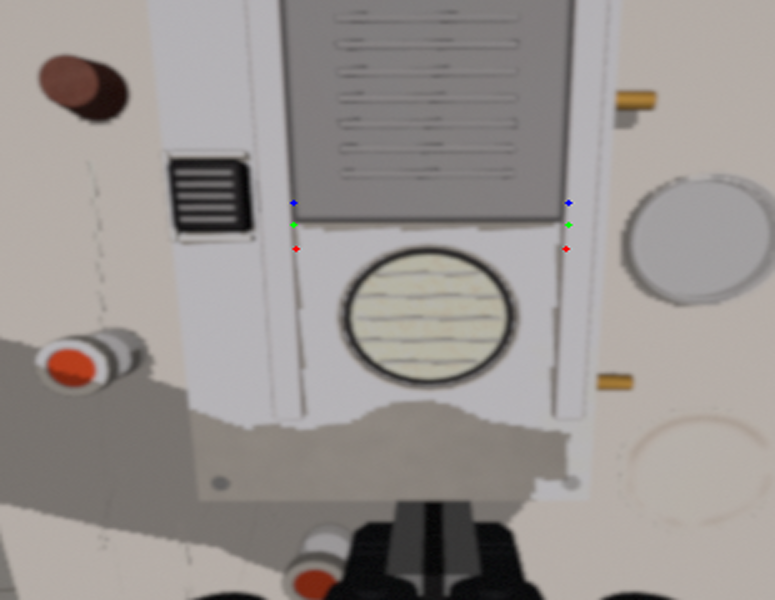

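```bash
python3 - <<'E'
from cell import *
sleep(0.3); print(get_state()["contact_force"],get_state()["clock"]); sign_off()
E
```

```text
[-0.2299256  -0.99282833  0.19570508] 15.05
the job is handed in; nothing more can be done
```

I pressed the snap tab down with the shut fingertips, then pushed the smaller cover by its rear face until the filter opening was clear, and backed the hand off to about 0.24 m. The job was handed in at about 15 s; it reported no verdict.

Last checks:
- **Tab:** the tip stopped on a rise in force at z = 63.0 mm, which is the tab's fully down height. The later pictures show it still down.
- **Cover:** the last wrist picture shows it straight in its grooves, about 95–97 mm from its seat (85 mm needed, stop bar at 104 mm). The round opening is completely uncovered, with about 10 mm to spare.
- **Forces:** no force stop triggered during the push. The tool read about 1 N, which is within noise, with the hand clear.
- **Bystanders:** the hand touched none of them. The stopper, both vials and the dish looked undisturbed in the last picture. The beaker was outside that view; it was last seen undisturbed midway through the push.

The unit's pose came from a fit with up to 3 pixels of residual, about 2 mm. No check failed or disagreed beyond that.

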